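# Scrub out the open jar with the slim bottle brush

### The arm

A 7-joint arm with a two-finger parallel gripper is mounted at the origin on the work surface. World frame = base frame: x ahead of the robot, y to its left, z up, the work surface at z = 0. Lengths are in m, angles in rad, forces in N, time in s.
With the tool pointing down it reaches from about 0.35 to 0.9 m from the base axis. Payload 8.1 kg.
Tool frame: the origin (TCP) lies at the very end of the fingers, on their centre line; the grasp point (between the pads) lies 19 mm behind it (grasp_offset is the distance from the TCP to the grasp point, in m); z points along the fingers, y is the line along which they close (so a half turn about z gives the same grasp; the last joint's range is limited). The gripper opens to 92 mm and grips with 3 to 60 N. Pads are 19 mm wide; open, the fingers measure 130 mm over their backs; the gripper's body (75 mm by 190 mm) begins 47 mm behind the grasp point.
Start: joints at [-1.252, 0.434, 0.025, 1.573, -0.012, 1.134, -0.075], TCP at [0.256, 0.57, 0.227] pointing down, gripper open.
Joint ranges: [-2.62, 2.62], [-0.44, 2.09], [-1.27, 1.32], [0.08, 2.57], [-1.32, 4.46], [0.12, 2], [-2.74, 2.74]. Speed limits (rad/s): [2.22, 2.22, 3.01, 3.01, 3.14, 3.14, 3.14].

### API

Orientations are given as a rotation vector (axis times angle).
In Python, from cell import observe, get_image, camera_params, sign_off, silhouettes, grasp_offset gives the robot as it stands. The module is installed in compiled form; this text tells all that it offers.
- The arm moves only by the tool jog_arm, never from a script. Its argument "motion" is a list that holds one entry, the list of rows, each a list of 7 numbers: the shift along the tool's x, y, z in m, then the turn, a rotation vector about the tool's x, y, z in rad, then the closure, from -1 (fully open) to 1 (shut), so that 0 is half open. In form: [[[dx, dy, dz, wx, wy, wz, hand], ...]]. A call has 1 to 10 rows; each row is the pose to reach, as a shift and turn from the pose commanded when the call began, along the tool's axes at that moment; what a row does not reach only later rows make up. A row lasts 1/12 s, in which the tool goes at most 41.7 mm and 7.16 degrees, less where a joint would pass 70% of its speed; a pose out of reach is approached as far as the arm can. A call with a gripper value outside its range is refused whole. The fingers move at their own pace and stop on an object; "force" is the grip in N (left out, the last holds). Time passes only in rows, so rows that repeat a pose let the fingers close. It gives the time, the measured TCP pose, the force, the opening and the grip force at its end, in the units of the state.
- observe(): the state, without advancing time (a new reading comes with each control period).
- get_image(name): name is "scene" or "top"; returns the picture (400x640x3 uint8, red, green, blue); there is no depth.
- camera_params(name): a dict with "vertical_fov" (degrees; the focal length in pixels is half the picture's height over the tangent of half this angle, whatever the lens; pixels are square), "cx", "cy" (the principal point, pixels), "dist_coeffs" ([k1, k2, p1, p2, k3] as OpenCV has them; the pictures are not rectified), "T" (4x4, takes a point from camera to world coordinates). Camera axes: x right, y down, z forward; pixel columns grow to the right and rows downward; lengths in m; the calibration is good to about 2 mm. A picture is of the moment at which its call begins. camera_params takes no time and is no camera call.
- sign_off(): hands the job in; it is judged then, once.
Trained networks look in the newest picture that a camera, given by its name, has taken for a name from the list of things; names that differ only in an ending like _2 or _b are one class to them, and where a whole thing is asked for, a point or a joint stands for the part that bears it (a point fixed in the world has none). Each returns a list of dicts, best first, with "p" (0 to 1); they miss things now and then, are a little off and sometimes report something else, mostly with a low value. They report only what shows in the picture. A call takes as long as a camera call.
- silhouettes(query, camera): "mask" (400x640 bool, what is visible of it) and "pixel" ([column, row] in pixels, amid what is visible of it).
The state is a dict: "clock": time; "joints": joint angles; "dq": joint speeds; "joint_efforts": joint torques, N m; "position": TCP position; "ee_rot": TCP orientation; "force": force on the tool from outside, world axes, zero at the start; "ft_torque": the same for the moment, N m; "width": opening from 0.0 (shut) to 1.0 (fully open); "gripper_force": force on a finger pad.
Only numpy, scipy, OpenCV 4.12 (cv2) and the standard library are available. Lean on these libraries where they do the work, as an engineer would, in place of code of your own. Each camera call takes 0.05 s, during which the arm holds its last target. There are 200 camera calls.

### The job

Take the slim, long bottle brush (the one with the tall straight handle, not the one with the low round knob) from the rack and scrub out the tall open white jar: push the brush's tip down to within about 1 cm of the jar's floor three times, drawing it up past the middle of the jar's height between strokes. Then hang the brush back in the hole it came from, its guard disc resting flat on the rack, and let go. Leave the jar standing where it is and the other brush hanging in the rack.

Things in the scene. Friction and masses are not known exactly. Their poses are not given: they have to be found in the camera images.
- brush: Slim bottle brush hanging tip down in one of the rack's two holes (either). 180 mm, 90 g, round. Origin: centre of the bristle tip (lowest point); z up along it. From the tip: white bristle head 24 mm dia, 65 mm long; 7 mm steel rod; grey guard disc 76 mm dia, 5 mm thick, underside at 115 mm; plain grey handle 22 mm dia from 120 to 180 mm (grip from above at about 153 mm).
- jar: The jar to scrub: loose, open, straight round white plastic, no handle, 100 mm tall, 90 mm outside, 82 mm inside diameter, floor 5 mm thick, 0.5 kg, standing on the bench to the right (-y) of the rack. Origin: centre of its underside; z up. Near it stand a closed jar of the same width with a white lid (118 mm tall) and a low open white dish (38 mm tall).
- rack: Fixed aluminium brush rack on the left (+y) half, 110 x 260 mm, 135 mm high. Origin: centre of its underside; its y axis runs along the row of holes. Top plate (8 mm thick, top face 135 mm up) with two round through holes 51 mm in diameter at x = 0, y = -65 and +65 mm; a brush hangs in each by its guard disc. Base plate 8 mm; open at front and back.
- wide_brush: The other brush, hanging in the rack's other hole, not to be used. Short, thick bristle head 42 mm dia, 45 mm long, same 76 mm guard disc, 28 mm ball as a low knob (its top 27 mm above the rack's top plate). Origin: centre of the bristle tip, 85 mm below the guard's underside; z up.

How it is judged:
On the way, in this order (a step that is already met when the one before it is completed fails the run):
1. first stroke down: the brush's tip inside the jar within 20 mm of its floor (z of brush in the frame of jar below 0.025 m and horizontal distance between brush and jar below 0.04 m and angle between brush's own z axis and vertical below 0.35 rad), for 0.05 s.
2. the tip drawn up past the middle of the jar (at least 50 mm above the jar's underside) (z of brush in the frame of jar above 0.05 m and horizontal distance between brush and jar below 0.04 m), for 0.05 s.
3. second stroke down: the brush's tip inside the jar within 20 mm of its floor (all of step 1), for 0.05 s.
4. the tip drawn up past the middle of the jar (at least 50 mm above the jar's underside) (all of step 2), for 0.05 s.
5. third stroke down: the brush's tip inside the jar within 20 mm of its floor (all of step 3), for 0.05 s.
At the end, for the whole second after the job is handed in: The slim brush hangs at rest, released and upright (within 8 degrees), in the hole it came from, within 20 mm of where it was at the start; the jar stands upright within 40 mm of where it was; the other brush is within 30 mm of where it was (distance of brush from where it was at the start of the episode below 0.02 m and angle between brush's own z axis and vertical below 0.15 rad and linear speed of each of brush, jar below 0.03 m/s and distance of jar from where it was at the start of the episode below 0.04 m and angle between jar's own z axis and vertical below 0.1 rad and distance of wide_brush from where it was at the start of the episode below 0.03 m); the robot touches nothing.
It fails at once if the jar is pushed more than 50 mm or tipped more than 17 degrees (distance of jar from where it was at the start of the episode above 0.05 m or angle between jar's own z axis and vertical above 0.3 rad).
It fails at once if the other brush is taken or knocked more than 40 mm out of its place (distance of wide_brush from where it was at the start of the episode above 0.04 m).
It also fails if it takes over 58 s, if anything falls off the work surface, if the arm or the gripper's body presses on something with over 40 N, if the wrist force passes 120 N, or if a joint passes its speed limit or range.

## Working session

There is one attempt and no reset: what is moved stays moved. The work goes in short steps, Python scripts to look and compute and a tool call to move; the robot and the scene stay as the last step left them, time stands still between calls to the robot, and variables do not carry over. Pictures are saved under pics/ and viewed, at most 10 in all, crops included, and the job is handed in when it is done.

Besides the shell and the picture viewer there is one more tool, called as name([rows], argument=value, ...), one row to a line, values as JSON. jog_arm: Moves the arm, as the interface text tells. Its arguments: {"type":"object","properties":{"motion":{"type":"array"},"force":{"type":"number"}},"required":["motion"]}

```bash
mkdir -p pics; python3 - <<'E'
from cell import *
import cv2,numpy as np
s=observe();print(s['clock'],s['position'],s['ee_rot'],s['width'],grasp_offset if not callable(grasp_offset) else grasp_offset())
for c in("scene","top"):
    im=get_image(c);cv2.imwrite(f"pics/{c}0.png",im[...,::-1]);p=camera_params(c);print(c,p)
    for q in("brush","jar","rack","wide_brush"):
        for d in silhouettes(q,c)[:3]:
            m=d['mask'];y,x=np.nonzero(m);print(q,round(d['p'],2),d['pixel'],x.min(),x.max(),y.min(),y.max(),m.sum())
E
```

```text
0.0 [0.25572219 0.56973367 0.22594733] [-6.57710909e-01 -3.07175918e+00  2.41757696e-03] 0.9997889801993282 0.0188
scene {'vertical_fov': 44.757013767551136, 'cx': 317.11931210305397, 'cy': 199.26830492035782, 'dist_coeffs': array([0.01569103, 0.        , 0.        , 0.        , 0.        ]), 'T': array([[ 5.49890962e-01,  5.17992732e-01, -6.55212530e-01,
         1.32472657e+00],
       [ 8.35235905e-01, -3.40130999e-01,  4.32078566e-01,
        -5.14541922e-01],
       [ 9.55464557e-04, -7.84853128e-01, -6.19681090e-01,
         8.15039386e-01],
       [ 0.00000000e+00,  0.00000000e+00,  0.00000000e+00,
         1.00000000e+00]])}
brush 0.8 [366.5, 152.2] 352 380 129 190 727
jar 0.98 [280.2, 201.1] 264 300 176 228 1715
rack 0.94 [387.1, 174.9] 334 440 128 210 4751
wide_brush 0.89 [408.8, 142.6] 396 423 132 172 595
top {'vertical_fov': 55.59786989002834, 'cx': 322.287030320664, 'cy': 199.7040061732467, 'dist_coeffs': array([-0.05820662,  0.        ,  0.        ,  0.        ,  0.        ]), 'T': array([[ 0.00366256, -0.98474987,  0.17393759,  0.41719215],
       [-0.99989983, -0.00122836,  0.01410024,  0.01093171],
       [-0.01367155, -0.17397181, -0.98465573,  0.8834402 ],
       [ 0.        ,  0.        ,  0.        ,  1.        ]])}
brush 0.7 [244.0, 217.4] 229 264 201 236 1065
jar 0.95 [362.6, 236.9] 340 384 216 260 1582
rack 0.58 [221.9, 218.4] 149 289 179 253 4516
wide_brush 0.61 [186.1, 207.9] 165 202 190 225 1086
```

View pics/scene0.png

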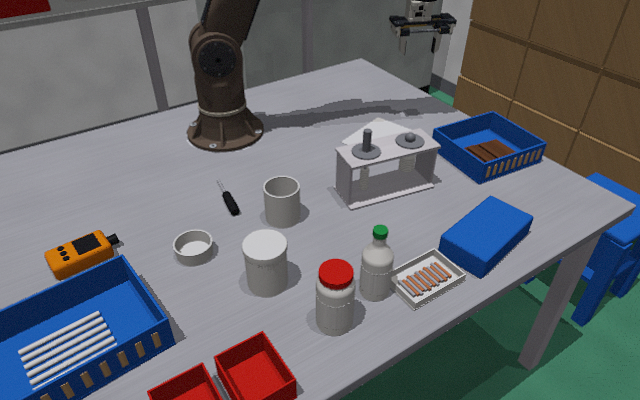

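View pics/top0.png

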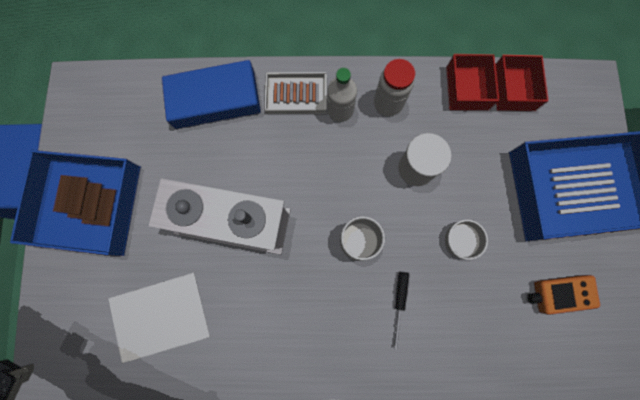

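The scene view shows the slim brush's handle top at about (367,130) and its disc at (367,152). The wide brush's knob is at (409,137), and the open jar is at (281,200). In the top view the slim brush's disc is at (247,218), the wide one at (185,207), and the jar at (362,238). The masks agree with both pictures. I'll fit positions by matching projected model outlines to the mask boxes.

```bash
cat > h.py <<'E'
from cell import *
import cv2,numpy as np
from scipy.optimize import least_squares
from scipy.spatial.transform import Rotation as R
def proj(P,c):
    p=camera_params(c);T=np.linalg.inv(p['T']);f=200/np.tan(np.radians(p['vertical_fov'])/2)
    K=np.array([[f,0,p['cx']],[0,f,p['cy']],[0,0,1.]])
    return cv2.projectPoints(np.asarray(P,float),cv2.Rodrigues(T[:3,:3])[0],T[:3,3],K,p['dist_coeffs'])[0][:,0]
def circ(x,y,z,r):
    a=np.linspace(0,2*np.pi,60);return np.c_[x+r*np.cos(a),y+r*np.sin(a),z+0*a]
def model(x,y,parts): return np.vstack([circ(x,y,z,r) for z,r in parts])
JAR=[(0,.045),(.1,.045)]
BR=[(.135,.038),(.14,.038),(.2,.011)]
WB=[(.135,.038),(.14,.038),(.155,.012)]
def box(u): return np.r_[u.min(0),u.max(0)]
def mbox(m):
    y,x=np.nonzero(m);return np.array([x.min()-.5,y.min()-.5,x.max()+.5,y.max()+.5])
E
python3 - <<'E'
from h import *
for q,pt,g in(("jar",JAR,(.4,-.05)),("brush",BR,(.4,.2)),("wide_brush",WB,(.4,.3))):
    b={c:mbox(silhouettes(q,c)[0]['mask']) for c in("scene","top")}
    for cs in (("top",),("scene",),("scene","top")):
        # scene: brushes hang below the plate; ignore lower edge
        w={c:np.array([1,1,1,0 if c=="scene" and q!="jar" else 1]) for c in cs}
        r=least_squares(lambda v:np.hstack([(box(proj(model(*v,pt),c))-b[c])*w[c] for c in cs]),g)
        print(q,cs,r.x.round(4),r.fun.round(1))
m=silhouettes("rack","top")[0]['mask'].astype('uint8')
print(cv2.minAreaRect(cv2.findNonZero(m)))
s=observe();print(s['clock'],R.from_rotvec(s['ee_rot']).as_matrix().round(3))
E
```

```text
jar ('top',) [ 0.4768 -0.0615] [-0.1  0.2  0.1 -0.3]
jar ('scene',) [ 0.4768 -0.06  ] [-0.2 -0.1  0.2  0.1]
jar ('scene', 'top') [ 0.4769 -0.0609] [-0.5  0.  -0.1  0.2 -0.3  0.2 -0.2 -0.3]
brush ('top',) [0.511  0.1723] [-1.2 -1.1  1.2  1.1]
brush ('scene',) [0.5134 0.1705] [-0.4 -0.   0.4 -0. ]
brush ('scene', 'top') [0.5112 0.1722] [-0.4 -0.6  0.4 -0.  -1.2 -1.2  1.3  1. ]
wide_brush ('top',) [0.5329 0.3014] [ 0.1 -0.8 -0.1  0.8]
wide_brush ('scene',) [0.5289 0.3047] [-0.5 -0.1  0.5 -0. ]
wide_brush ('scene', 'top') [0.5325 0.3015] [-0.5  0.8  0.6 -0.  -0.  -0.7 -0.1  1. ]
((219.5455322265625, 215.43519592285156), (135.51744079589844, 53.081016540527344), 11.129189491271973)
0.85 [[-0.912  0.409  0.   ]
 [ 0.409  0.912  0.   ]
 [-0.     0.    -1.   ]]
```

Both views agree to a few mm: slim brush (0.512, 0.172), jar (0.477, -0.061). The distance between the holes comes out at 131 mm, where 130 is expected. Moving above the brush.

jog_arm([
  [[-0.04,-0.026,-0.014,0,0,0,-1],[-0.08,-0.052,-0.014,0,0,0,-1],[-0.12,-0.078,-0.014,0,0,0,-1],[-0.16,-0.104,-0.014,0,0,0,-1],[-0.19,-0.124,-0.014,0,0,0,-1],[-0.22,-0.143,-0.014,0,0,0,-1],[-0.25,-0.163,-0.014,0,0,0,-1],[-0.28,-0.182,-0.014,0,0,0,-1],[-0.31,-0.202,-0.014,0,0,0,-1],[-0.34,-0.221,-0.014,0,0,0,-1]],
], force=30)

```text
clock: 1.68
position: [0.4766, 0.2269, 0.2411]
ee_rot: [0.659, 3.071, 0.0]
force: [0.3, 0.0, 0.1]
width: 1.0
gripper_force: 0.0
```

jog_arm([
  [[-0.028,-0.018,0,0,0,0,-1],[-0.0565,-0.037,0,0,0,0,-1],[-0.0565,-0.037,0,0,0,0,-1],[-0.0565,-0.037,0,0,0,0,-1],[-0.0565,-0.037,0,0,0,0,-1]],
])

```text
clock: 2.1
position: [0.5118, 0.1729, 0.2407]
ee_rot: [-0.658, -3.072, -0.001]
force: [-0.3, 0.9, -0.2]
width: 0.999
gripper_force: 0.0
```

```bash
python3 - <<'E'
from h import *
im=get_image("scene");cv2.imwrite("pics/s1.png",cv2.resize(im[40:240,220:480,::-1],None,fx=3,fy=3))
s=observe();print(s['clock'],s['position'],s['ee_rot'],s['force'],s['joints'])
E
```

```text
2.15 [0.51146252 0.17361727 0.24069091] [-6.55593356e-01 -3.07196896e+00 -7.96141620e-04] [-0.75546697 -0.15094991 -0.85895645] [-0.58792609  0.28317789  0.20793538  1.77388472 -0.06581515  1.09129027
  0.79263524]
```

View pics/s1.png

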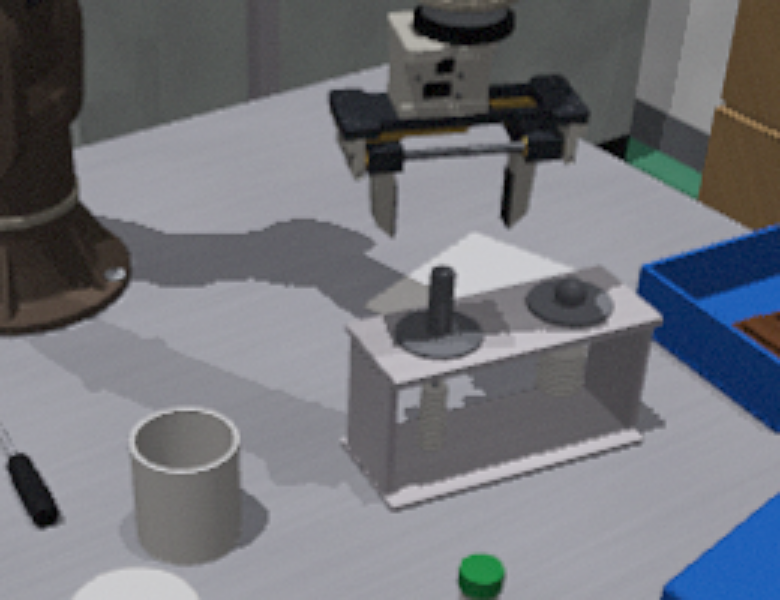

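The crop shows the fingers at (385,215) and (515,215), straddling the handle top at (442,272). Going down and gripping.

jog_arm([
  [[0,0,0.025,0,0,0,-1],[0,0,0.05,0,0,0,-1],[0,0,0.07,0,0,0,-1],[0,0,0.085,0,0,0,-1],[0,0,0.086,0,0,0,-1],[0,0,0.086,0,0,0,-1],[0,0,0.086,0,0,0,0.2],[0,0,0.086,0,0,0,0.9],[0,0,0.086,0,0,0,0.9],[0,0,0.086,0,0,0,0.9]],
], force=30)

```text
clock: 2.98
position: [0.5124, 0.1728, 0.1556]
ee_rot: [0.657, 3.071, 0.002]
force: [-1.2, -0.4, 0.5]
width: 0.761
gripper_force: 0.0
```

jog_arm([
  [[0,0,0,0,0,0,0.9],[0,0,0,0,0,0,0.9],[0,0,0,0,0,0,0.9],[0,0,0,0,0,0,0.9],[0,0,0,0,0,0,0.9],[0,0,0,0,0,0,0.9]],
])

```text
clock: 3.48
position: [0.512, 0.1724, 0.1547]
ee_rot: [-0.658, -3.072, 0.0]
force: [-0.3, 0.6, 0.5]
width: 0.321
gripper_force: 0.0
```

jog_arm([
  [[0,0,0,0,0,0,0.9],[0,0,0,0,0,0,0.9],[0,0,0,0,0,0,0.9],[0,0,0,0,0,0,0.9],[0,0,0,0,0,0,0.9],[0,0,0,0,0,0,0.9]],
])

```text
clock: 3.98
position: [0.512, 0.1725, 0.1547]
ee_rot: [-0.658, -3.072, 0.0]
force: [0.2, 0.0, -0.6]
width: 0.236
gripper_force: 30.0
```

The opening is 21.7 mm, which matches the 22 mm handle. Lifting 0.15.

jog_arm([
  [[0,0,-0.015,0,0,0,0.9],[0,0,-0.035,0,0,0,0.9],[0,0,-0.055,0,0,0,0.9],[0,0,-0.075,0,0,0,0.9],[0,0,-0.095,0,0,0,0.9],[0,0,-0.115,0,0,0,0.9],[0,0,-0.135,0,0,0,0.9],[0,0,-0.15,0,0,0,0.9],[0,0,-0.15,0,0,0,0.9],[0,0,-0.15,0,0,0,0.9]],
])

```text
clock: 4.82
position: [0.5122, 0.1726, 0.305]
ee_rot: [0.657, 3.071, 0.001]
force: [0.3, 0.4, -1.6]
width: 0.235
gripper_force: 30.0
```

```bash
python3 - <<'E'
from h import *
for c in("scene","top"):
    im=get_image(c)
    if c=="scene": cv2.imwrite("pics/s2.png",cv2.resize(im[20:240,220:480,::-1],None,fx=2.5,fy=2.5))
s=observe();p=s['position'];M=R.from_rotvec(s['ee_rot']).as_matrix();print(s['clock'],p,s['force'],s['width'])
tip=p-[0,0,.1347]
for c in("scene","top"): print(c,proj([tip,p],c).round(1))
print((M.T@(np.array([.477,-.061,p[2]])-p)).round(4))
E
```

```text
4.9167 [0.5114501  0.17235584 0.30362602] [-0.12293395  0.87992082 -1.90525319] 0.23745835848257787
scene [[366.9 140.9]
 [370.6  91.8]]
top [[243.  216.1]
 [224.1 204.7]]
[-6.41e-02 -2.27e-01  2.00e-04]
```

View pics/s2.png

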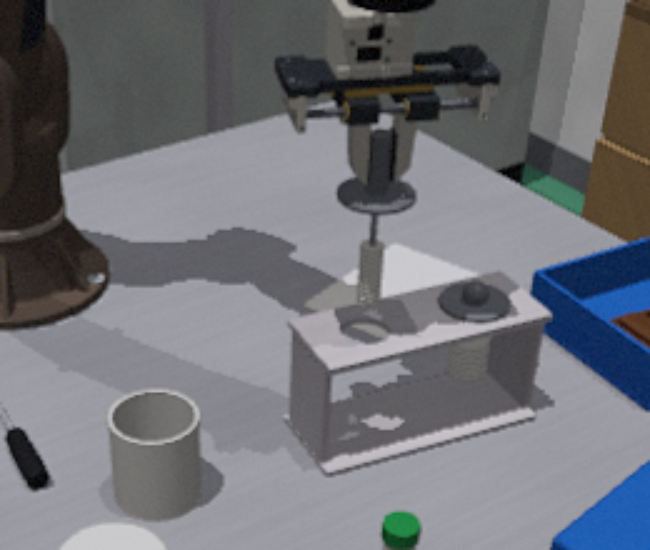

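The brush hangs upright from the gripper. Its tip is at crop (369,302), and I predicted (367,302). Its empty hole is at (365,328). Moving over the jar.

jog_arm([
  [[-0.006,-0.02,0,0,0,0,0.9],[-0.014,-0.048,0,0,0,0,0.9],[-0.022,-0.078,0,0,0,0,0.9],[-0.03,-0.108,0,0,0,0,0.9],[-0.039,-0.138,0,0,0,0,0.9],[-0.047,-0.168,0,0,0,0,0.9],[-0.055,-0.196,0,0,0,0,0.9],[-0.061,-0.217,0,0,0,0,0.9],[-0.064,-0.227,0,0,0,0,0.9],[-0.064,-0.227,0,0,0,0,0.9]],
])

```text
clock: 5.75
position: [0.4766, -0.0632, 0.304]
ee_rot: [-0.664, -3.07, 0.001]
force: [1.7, 1.1, -0.8]
width: 0.235
gripper_force: 30.0
```

jog_arm([
  [[0,0,0,0,0,0,0.9],[0,0,0,0,0,0,0.9]],
])

```text
clock: 5.92
position: [0.4776, -0.059, 0.3042]
ee_rot: [-0.654, -3.072, -0.001]
force: [0.1, 0.2, -0.9]
width: 0.235
gripper_force: 30.0
```

```bash
python3 - <<'E'
from h import *
im=get_image("scene");cv2.imwrite("pics/s3.png",cv2.resize(im[40:240,180:420,::-1],None,fx=3,fy=3))
s=observe();p=s['position'];print(s['clock'],p,s['ee_rot'],s['width']);print(proj([p-[0,0,.1347]],"scene"))
E
```

```text
5.9667 [ 0.4776551  -0.05891624  0.30430125] [-6.53692575e-01 -3.07202572e+00 -4.87871435e-04] 0.23313944531131844
[[280.90471793 162.49844801]]
```

View pics/s3.png

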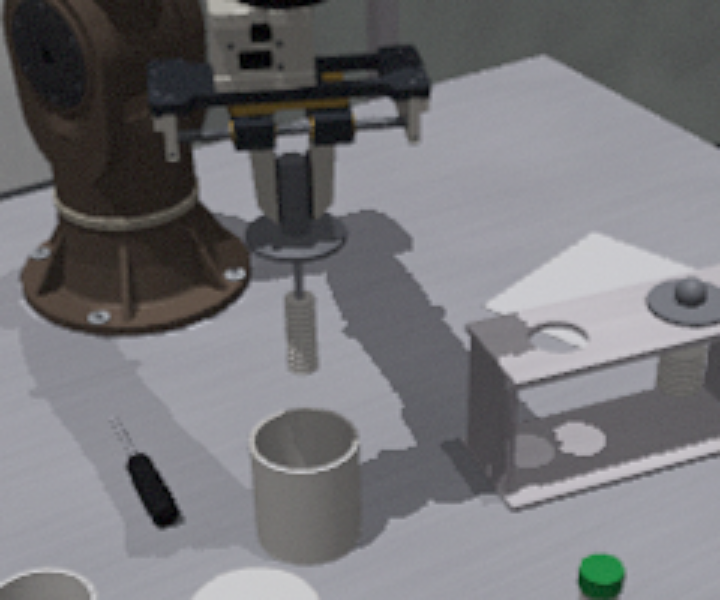

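The tip at (303,369) is right over the middle of the jar's mouth at (304,440). The tip height is about 0.17. Stroking: down 0.155, which leaves the tip at about 0.0145, then back up.

jog_arm([
  [[0,0,0.015,0,0,0,0.9],[0,0,0.04,0,0,0,0.9],[0,0,0.065,0,0,0,0.9],[0,0,0.09,0,0,0,0.9],[0,0,0.115,0,0,0,0.9],[0,0,0.135,0,0,0,0.9],[0,0,0.148,0,0,0,0.9],[0,0,0.155,0,0,0,0.9],[0,0,0.155,0,0,0,0.9],[0,0,0.155,0,0,0,0.9]],
])

```text
clock: 6.8
position: [0.4778, -0.0601, 0.1499]
ee_rot: [-0.656, -3.072, -0.0]
force: [-0.4, 0.6, -0.3]
width: 0.234
gripper_force: 30.0
```

Tip at about 0.015. Now up 0.055 to about 0.07 and down again.

jog_arm([
  [[0,0,0,0,0,0,0.9],[0,0,-0.02,0,0,0,0.9],[0,0,-0.042,0,0,0,0.9],[0,0,-0.055,0,0,0,0.9],[0,0,-0.055,0,0,0,0.9],[0,0,-0.055,0,0,0,0.9],[0,0,-0.055,0,0,0,0.9]],
])

```text
clock: 7.38
position: [0.4772, -0.0607, 0.2045]
ee_rot: [0.657, 3.072, 0.0]
force: [-0.2, -0.6, -2.1]
width: 0.237
gripper_force: 30.0
```

jog_arm([
  [[0,0,0.02,0,0,0,0.9],[0,0,0.04,0,0,0,0.9],[0,0,0.055,0,0,0,0.9],[0,0,0.055,0,0,0,0.9],[0,0,0.055,0,0,0,0.9],[0,0,0.055,0,0,0,0.9]],
])

```text
clock: 7.88
position: [0.4776, -0.0609, 0.1501]
ee_rot: [0.658, 3.072, -0.0]
force: [0.1, -0.0, 0.2]
width: 0.233
gripper_force: 30.0
```

jog_arm([
  [[0,0,0,0,0,0,0.9],[0,0,-0.02,0,0,0,0.9],[0,0,-0.042,0,0,0,0.9],[0,0,-0.055,0,0,0,0.9],[0,0,-0.055,0,0,0,0.9],[0,0,-0.055,0,0,0,0.9],[0,0,-0.055,0,0,0,0.9]],
])

```text
clock: 8.47
position: [0.4771, -0.0607, 0.2044]
ee_rot: [-0.657, -3.072, -0.0]
force: [-0.4, -0.9, -0.6]
width: 0.233
gripper_force: 30.0
```

jog_arm([
  [[0,0,0.02,0,0,0,0.9],[0,0,0.04,0,0,0,0.9],[0,0,0.055,0,0,0,0.9],[0,0,0.055,0,0,0,0.9],[0,0,0.055,0,0,0,0.9],[0,0,0.055,0,0,0,0.9],[0,0,0.055,0,0,0,0.9]],
])

```text
clock: 9.05
position: [0.478, -0.0609, 0.1505]
ee_rot: [0.658, 3.071, 0.0]
force: [-0.3, 0.1, -1.1]
width: 0.234
gripper_force: 30.0
```

All three strokes are done. Lifting out and going back over the hole.

jog_arm([
  [[0,0,-0.015,0,0,0,0.9],[0,0,-0.04,0,0,0,0.9],[0,0,-0.065,0,0,0,0.9],[0,0,-0.09,0,0,0,0.9],[0,0,-0.115,0,0,0,0.9],[0,0,-0.135,0,0,0,0.9],[0,0,-0.148,0,0,0,0.9],[0,0,-0.155,0,0,0,0.9],[0,0,-0.155,0,0,0,0.9],[0,0,-0.155,0,0,0,0.9]],
])

```text
clock: 9.88
position: [0.4774, -0.0608, 0.3047]
ee_rot: [0.658, 3.072, 0.0]
force: [-0.5, 0.2, -1.3]
width: 0.233
gripper_force: 30.0
```

jog_arm([
  [[0.006,0.02,0,0,0,0,0.9],[0.014,0.048,0,0,0,0,0.9],[0.022,0.078,0,0,0,0,0.9],[0.03,0.108,0,0,0,0,0.9],[0.039,0.138,0,0,0,0,0.9],[0.047,0.168,0,0,0,0,0.9],[0.055,0.196,0,0,0,0,0.9],[0.061,0.217,0,0,0,0,0.9],[0.064,0.227,0,0,0,0,0.9],[0.064,0.227,0,0,0,0,0.9]],
])

```text
clock: 10.72
position: [0.5113, 0.1749, 0.3033]
ee_rot: [-0.651, -3.071, 0.001]
force: [-0.9, -0.5, -1.0]
width: 0.233
gripper_force: 30.0
```

jog_arm([
  [[0,0,0,0,0,0,0.9],[0,0,0,0,0,0,0.9],[0,0,0,0,0,0,0.9]],
])

```text
clock: 10.97
position: [0.5121, 0.1704, 0.3048]
ee_rot: [0.662, 3.071, -0.001]
force: [-0.1, -0.8, -0.2]
width: 0.236
gripper_force: 30.0
```

```bash
python3 - <<'E'
from h import *
im=get_image("scene");cv2.imwrite("pics/s4.png",cv2.resize(im[20:240,220:480,::-1],None,fx=2.5,fy=2.5))
s=observe();print(s['clock'],s['position'],s['width'])
E
```

```text
11.0167 [0.51208335 0.17068918 0.30487292] 0.23576899259049838
```

View pics/s4.png

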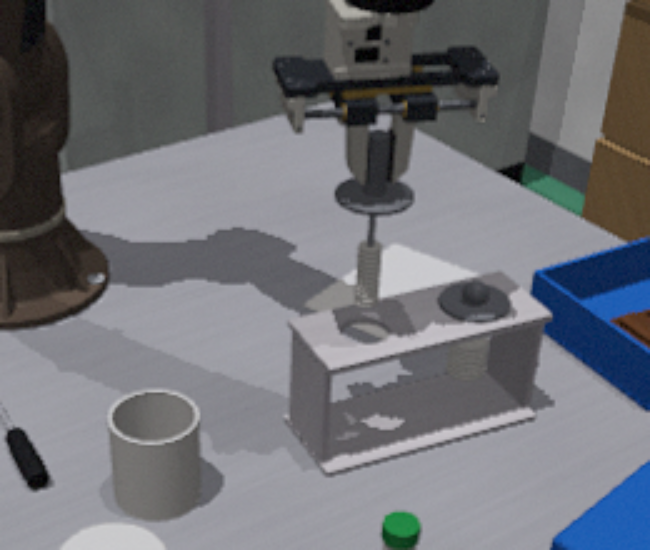

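The brush is over its hole: tip at (368,302), hole at (365,328), same as after the lift. The jar has not moved. Lowering to about 1 mm above the seat, then letting it settle.

jog_arm([
  [[0,0,0.015,0,0,0,0.9],[0,0,0.035,0,0,0,0.9],[0,0,0.06,0,0,0,0.9],[0,0,0.085,0,0,0,0.9],[0,0,0.105,0,0,0,0.9],[0,0,0.125,0,0,0,0.9],[0,0,0.14,0,0,0,0.9],[0,0,0.147,0,0,0,0.9],[0,0,0.149,0,0,0,0.9],[0,0,0.149,0,0,0,0.9]],
])

```text
clock: 11.85
position: [0.5121, 0.172, 0.1559]
ee_rot: [0.659, 3.072, -0.0]
force: [-0.1, 0.4, 0.1]
width: 0.234
gripper_force: 30.0
```

jog_arm([
  [[0,0,0.0005,0,0,0,0.9],[0,0,0.0005,0,0,0,0.9],[0,0,0.0005,0,0,0,0.9]],
])

```text
clock: 12.1
position: [0.5125, 0.1727, 0.1561]
ee_rot: [0.658, 3.071, 0.002]
force: [-0.3, -0.3, -1.0]
width: 0.231
gripper_force: 30.0
```

About 1 mm above its seat. Opening, waiting, then rising.

jog_arm([
  [[0,0,0.001,0,0,0,0.9],[0,0,0.001,0,0,0,0.9],[0,0,0.001,0,0,0,-1],[0,0,0.001,0,0,0,-1],[0,0,0.001,0,0,0,-1],[0,0,0.001,0,0,0,-1],[0,0,0.001,0,0,0,-1],[0,0,0.001,0,0,0,-1],[0,0,0.001,0,0,0,-1],[0,0,0.001,0,0,0,-1]],
])

```text
clock: 12.93
position: [0.512, 0.1725, 0.1542]
ee_rot: [-0.658, -3.072, 0.0]
force: [0.1, -0.7, -0.6]
width: 0.768
gripper_force: 0.0
```

jog_arm([
  [[0,0,0,0,0,0,-1],[0,0,0,0,0,0,-1],[0,0,0,0,0,0,-1],[0,0,-0.02,0,0,0,-1],[0,0,-0.04,0,0,0,-1],[0,0,-0.07,0,0,0,-1],[0,0,-0.1,0,0,0,-1],[0,0,-0.13,0,0,0,-1],[0,0,-0.15,0,0,0,-1],[0,0,-0.15,0,0,0,-1]],
])

```text
clock: 13.77
position: [0.514, 0.1731, 0.3089]
ee_rot: [0.657, 3.066, 0.007]
force: [0.9, -0.5, -0.1]
width: 1.0
gripper_force: 0.0
```

```bash
python3 - <<'E'
from h import *
im=get_image("scene");cv2.imwrite("pics/s5.png",cv2.resize(im[20:240,220:480,::-1],None,fx=2.5,fy=2.5))
for q in("jar","brush","wide_brush"):
    d=silhouettes(q,"scene")[0];print(q,d['p'],d['pixel'],mbox(d['mask']))
s=observe();print(s['clock'],s['position'],s['width'])
E
```

```text
jar 0.97 [280.8, 202.6] [263.5 175.5 300.5 227.5]
brush 0.96 [366.7, 150.9] [351.5 128.5 381.5 190.5]
wide_brush 0.89 [410.3, 144.4] [395.5 131.5 424.5 172.5]
13.9667 [0.51142179 0.17231382 0.30321262] 0.9957839981055226
```

View pics/s5.png

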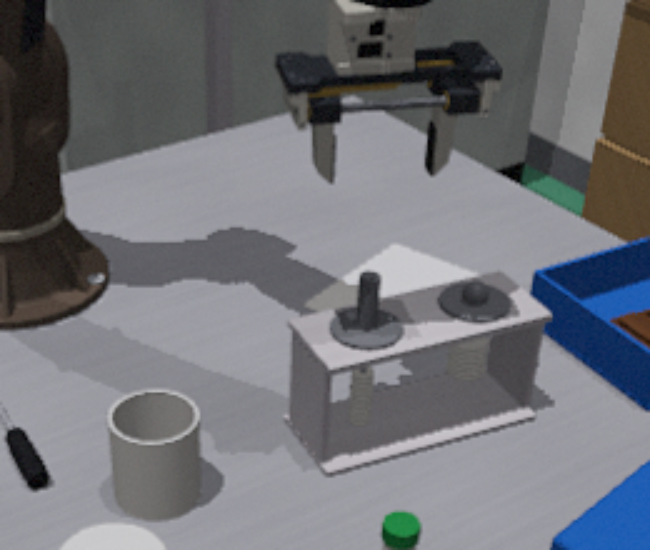

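The brush hangs flat in its hole with its disc at (367,327). The jar and the wide brush match their starting masks to within a pixel or so, and the gripper is clear.

```bash
python3 -c "from cell import sign_off;print(sign_off())"
```

```text
the job is handed in; nothing more can be done
None
```

The jar got its three scrubbing strokes, and the slim brush is back in its own hole and released; the job was handed in at about 14 s of the 58 s allowed, with no verdict returned.

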